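# Release the waiting blank into the catch drawer

### The job

With the fingertips, push the wooden catch drawer fully home; only then push the tin gate on the chute fully open, away from the robot, so that the bone blank waiting behind it rolls down into the drawer by itself. Do not touch or lift that blank, leave everything else on the bench where it is, and finish with the drawer shut, the gate open and the blank in the drawer.

Things in the scene. Friction and masses are not known exactly. Their poses are not given: they have to be found in the camera images.
- drawer (a joint): How far the drawer of the wooden catch bin stands open, in m: 0 fully shut, up to 0.11. It slides towards the bin's -x as it opens and is pushed along the bin's +x to shut; friction about 1.5 N, it stays where it is left.
- drawer_front (a point): Middle of the top edge of the drawer's flat outer front face; it moves with the drawer. Axes are those of the bin: x into the bin (the direction that shuts the drawer), y to the left, z up. The front is 220 mm wide (y), 12 mm thick and reaches from 0 to 88 mm below this point; its underside is 12 mm above the bench. No handle. When shut, it stands 12 mm proud of the bin's case, whose top is 10 mm above this point.
- drawer_floor (a point): Middle of the drawer's inner floor (160 mm in x by 176 mm in y inside, walls 63 mm high), 78 mm below and 92 mm behind drawer_front; same axes; it moves with the drawer.
- bin_top (a point): Middle of the top of the fixed wooden catch bin (180 x 220 x 110 mm, x by y by z), 110 mm above the bench; x points into the bin from its front, y along the chute uphill. A drop hole in the top spans x -50 to 30 mm, y -60 to 50 mm. The narrow tin chute comes down along -y at 20 degrees over x = -10 mm, from a grey bench-grinder guard 310 mm away, and ends over the hole at y = 50 mm, its walls up to 36 mm above the bin's top there.
- gate (a joint): How far the chute's tin gate is pushed open, in m: near 0 it blocks the chute, 0.055 is fully open at its stop. It slides along the bin's +x (away from the robot) as it opens; friction about 1 N, it stays where it is left.
- gate_plate (a point): Middle of the near face of the gate's upright push plate (44 mm wide in y, 50 mm high, so from 25 mm below to 25 mm above this point), 230 mm above the bench; it moves with the gate. Its axes are those of the bin; push it along +x. Behind the plate stands the gate's blade, a 50 x 4 mm upright sheet that crosses the chute. Above the plate's lower edge nothing else is in the way within 60 mm of it; the blank's top lies about 13 mm below that edge.
- waiting_blank: Bone disc, 36 mm across and 10 mm thick, standing on edge in the chute uphill (+y) of the gate and leaning on it; origin at its centre. It rolls freely once the gate is open.
- spare_blank: Bystander: bone disc like the other, lying flat on the bin's top at its right rear; origin at its underside.
- caliper: Bystander: steel caliper, 220 mm long along its x, lying on the bench left of the drawer; origin under its beam's middle.
- handwheel: Bystander: aluminium hand wheel, 126 mm across, lying flat right of the bin; origin at its underside.
- crucible: Bystander: white ceramic crucible, 68 mm across, 75 mm high, right of the bin; origin at its underside.
- bench_brush: Bystander: bench brush lying in the front right; origin at its underside, handle to its -x.
- polish_jar: Bystander: amber jar, 64 mm across, 80 mm high, right of the bin; origin at its underside.

How it is judged:
On the way, in this order (a step that is already met when the one before it is completed fails the run):
1. the drawer is pushed home (within 5 mm of shut) (value of joint drawer below 0.005 m), for 0.2 s.
2. the blank has rolled into the drawer (x of waiting_blank in the frame of drawer_floor between -0.085 and 0.08 m and y of waiting_blank in the frame of drawer_floor between -0.09 and 0.09 m and z of waiting_blank in the frame of drawer_floor between 0 and 0.055 m), for 0.1 s.
At the end, for the whole second after the job is handed in: The drawer is within 5 mm of shut, the gate is pushed open at least 47 of its 55 mm, and the waiting blank lies inside the drawer (all of step 2 and value of joint drawer below 0.005 m and value of joint gate above 0.047 m); the robot touches nothing.
It fails at once if the gate is pushed open (past 15 mm) before the drawer is home (value of joint gate above 0.015 m and value of joint drawer above 0.01 m).
It fails at once if the waiting blank is touched by the robot (contact force between any of the fingers, the arm and waiting_blank above 0.3 N).
It fails at once if the waiting blank is lifted (height (world z) of waiting_blank above 0.2 m).
It fails at once if another thing on the bench is moved more than 20 mm (distance of any of spare_blank, caliper, handwheel, crucible, bench_brush, polish_jar from where it was at the start of the episode above 0.02 m).
It also fails if it takes over 45 s, if anything falls off the work surface, if the arm or the gripper's body presses on something with over 40 N, if the wrist force passes 120 N, or if a joint passes its speed limit or range.

### The arm

A 7-joint arm with a two-finger parallel gripper is mounted at the origin on the work surface. World frame = base frame: x ahead of the robot, y to its left, z up, the work surface at z = 0. Lengths are in m, angles in rad, forces in N, time in s.
With the tool pointing down it reaches from about 0.4 to 0.85 m from the base axis. Payload 10.4 kg.
Tool frame: the origin (TCP) lies midway between the tips of the shut fingers; the grasp point (between the pads) lies 19 mm behind it; x points along the fingers, z is the direction in which the jaws open and shut, and the axes are right-handed (so a half turn about x gives the same grasp; the last joint's range is limited). The gripper opens to 87 mm and grips with 3 to 60 N. Pads are 19 mm wide; open, the fingers measure 117 mm over their backs; the gripper's body (75 mm by 190 mm) begins 51 mm behind the grasp point.
Start: joints at [-1.216, 0.332, -0.065, 1.46, 0.022, 1.35, -0.088], TCP at [0.231, 0.581, 0.223] pointing down, gripper open.
Joint ranges: [-2.6, 2.6], [-0.5, 2.12], [-1.47, 1.34], [0.16, 2.42], [-1.27, 4.41], [0.06, 2.06], [-2.6, 2.6]. Speed limits (rad/s): [2.22, 2.22, 2.79, 2.79, 3.14, 3.14, 3.14].

### API

Orientations are given as a unit quaternion [x, y, z, w].
In Python, from bench import read_state, camera, camera_params, close_job gives the robot as it stands.
- The arm moves only by the tool arm_command, never from a script. Its argument "targets" is a list of rows, each a list of 7 numbers: the closure in counts, from 0 (fully open) to 255 (shut), then the shift along the tool's x, y, z in mm, then the turn, a rotation vector about the tool's x, y, z in rad. A call has 1 to 10 rows; each row is the pose to reach, as a shift and turn from the pose commanded when the call began, along the tool's axes at that moment; what a row does not reach only later rows make up. A row lasts 1/10 s, in which the tool goes at most 50 mm and 8.59 degrees, less where a joint would pass 70% of its speed; a pose out of reach is approached as far as the arm can. A call with a gripper value outside its range is refused whole. The fingers move at their own pace and stop on an object; "newtons" is the grip in N (left out, the last holds). Time passes only in rows, so rows that repeat a pose let the fingers close. It gives the time, the measured TCP pose, the force and the opening at its end, in the units of the state.
- read_state(): the state, without advancing time (a new reading comes with each control period).
- camera(name): name is "side" or "top"; returns the picture (420x560x3 uint8, red, green, blue); there is no depth.
- camera_params(name): a dict with "intrinsics" (3x3 intrinsics, pixels), "xyz" and "orientation" of the camera in the world. Camera axes: x right, y down, z forward; pixel columns grow to the right and rows downward; lengths in m; the calibration is good to about 2 mm. A picture is of the moment at which its call begins. camera_params takes no time and is no camera call.
- close_job(): hands the job in, once; it reports no verdict.
The state is a dict: "time": time; "joint_positions": joint angles; "joint_vel": joint speeds; "joint_torque": joint torques, N m; "ee_pos": TCP position; "eef_rot": TCP orientation; "ft_force": force on the tool from outside, world axes, zero at the start; "torque": the same for the moment, N m; "width": finger opening in m.
Only numpy, scipy, OpenCV 4.12 (cv2) and the standard library are available. Lean on these libraries where they do the work, as an engineer would, in place of code of your own. Each camera call takes 0.05 s, during which the arm holds its last target.

## Working session

There is one attempt and no reset: what is moved stays moved. The work goes in short steps, Python scripts to look and compute and a tool call to move; the robot and the scene stay as the last step left them, time stands still between calls to the robot, and variables do not carry over. Pictures are saved under pics/ and viewed, and the job is handed in when it is done.

Besides the shell and the picture viewer there is one more tool, called after ">>>" by a JSON object that holds its "method" and its "body", one argument or row to a line. arm_command: Moves the arm, as the interface text tells. Its arguments: {"type":"object","properties":{"targets":{"type":"array"},"newtons":{"type":"number"}},"required":["targets"]}

```bash
mkdir -p pics; python3 - <<'E'
from bench import *
import cv2
for n in ("side","top"):
    cv2.imwrite(f"pics/{n}0.png",camera(n)[:,:,::-1]); print(n,camera_params(n))
print(read_state())
E
```

```text
side {'intrinsics': array([[534.87464594,   0.        , 283.30965226],
       [  0.        , 534.87464594, 213.3388208 ],
       [  0.        ,   0.        ,   1.        ]]), 'xyz': array([ 0.24207649, -0.96726135,  1.23099517]), 'orientation': array([ 0.93146626, -0.12614226,  0.04678537, -0.33803826])}
top {'intrinsics': array([[504.41939898,   0.        , 274.23085348],
       [  0.        , 504.41939898, 201.41626554],
       [  0.        ,   0.        ,   1.        ]]), 'xyz': array([ 0.3934921 , -0.08097794,  1.23922482]), 'orientation': array([-0.69703239,  0.71576286, -0.03343839,  0.02666904])}
{'time': 0.1, 'joint_positions': array([-1.21558614,  0.33278858, -0.06470706,  1.46084691,  0.02160056,
        1.34988949, -0.08850719]), 'joint_vel': array([ 2.22318485e-03, -1.45925549e-03, -1.84473633e-04, -1.63289943e-03,
        2.30022787e-04, -8.93402978e-04, -3.49355353e-05]), 'joint_torque': array([ 1.27595737e-03, -6.24542928e+01,  2.45351857e-02, -3.90720928e+01,
       -6.14206656e-02,  3.66803468e-02,  4.23802271e-05]), 'ee_pos': array([0.23042787, 0.58060739, 0.22185104]), 'eef_rot': array([-0.39747995,  0.58534395,  0.39695763,  0.58464245]), 'ft_force': array([-0.65326306,  0.21686639, -0.58469657]), 'torque': array([-0.02089407, -0.00342696, -0.08085569]), 'width': 0.08690025624791749}
```

View pics/side0.png

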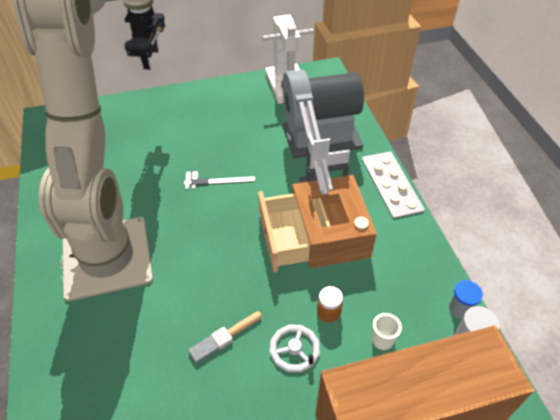

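View pics/top0.png

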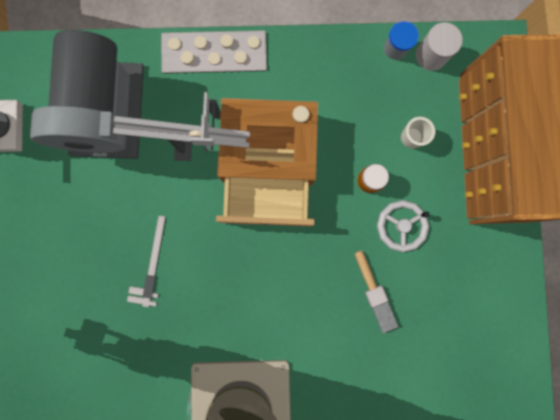

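```bash
python3 - <<'E'
import cv2
a=cv2.imread("pics/top0.png")[60:240,150:410]; cv2.imwrite("pics/top0c.png",cv2.resize(a,None,fx=3,fy=3,interpolation=2))
a=cv2.imread("pics/side0.png")[60:260,200:460]; cv2.imwrite("pics/side0c.png",cv2.resize(a,None,fx=3,fy=3,interpolation=2))
E
```

```text
(no output)
```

View pics/top0c.png

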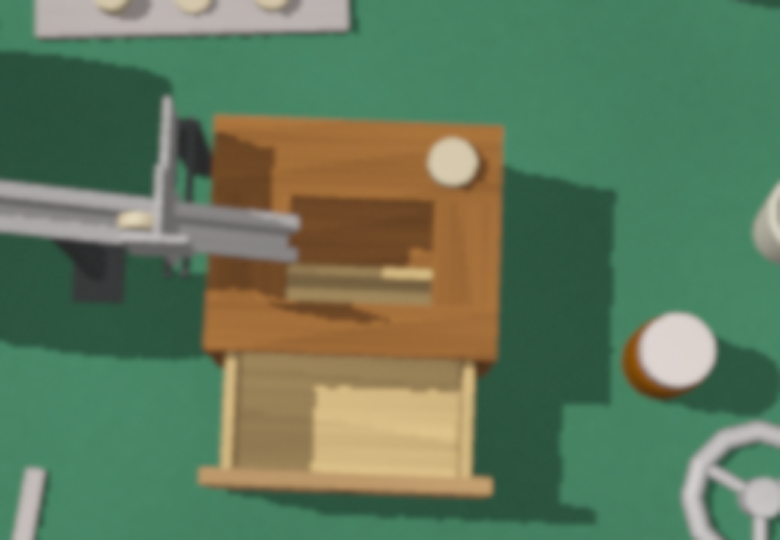

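View pics/side0c.png

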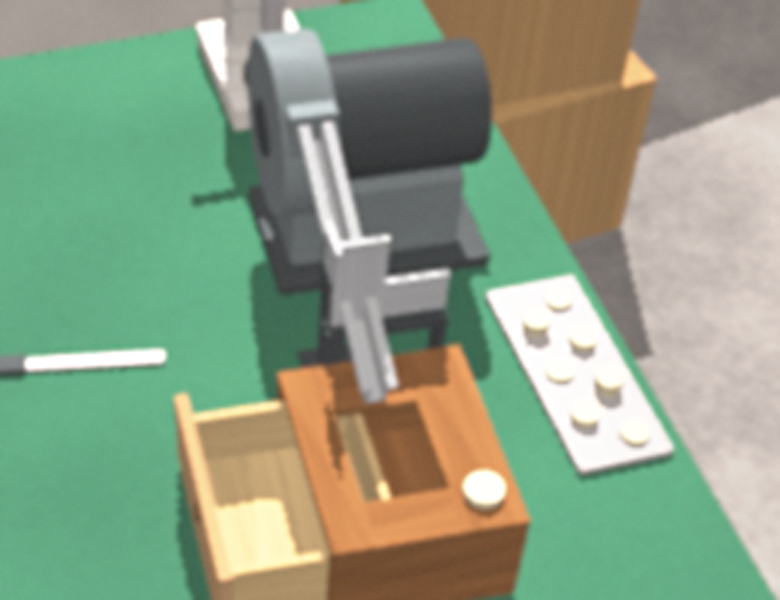

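The top crop shows the bin top's corners at crop px (213,115), (503,127), (497,360) and (204,350). The drawer front's outer edge runs (199,485)–(493,496). The gate plate's top edge runs about (152,240)–(188,240), and the blank's top is at about (135,219). The side crop shows the plate with corners at about (330,243), (388,236), (385,290) and (335,300).

```bash
cat > h.py <<'E'
from bench import *
import numpy as np
from scipy.spatial.transform import Rotation as R
def ray(n,u,v,z):
    p=camera_params(n);K=p["intrinsics"];M=R.from_quat(p["orientation"]).as_matrix()
    d=M@np.linalg.solve(K,[u,v,1.]);return p["xyz"]+d*(z-p["xyz"][2])/d[2]
def proj(n,P):
    p=camera_params(n);M=R.from_quat(p["orientation"]).as_matrix()
    q=p["intrinsics"]@(M.T@(np.array(P)-p["xyz"]));return q[:2]/q[2]
T=lambda u,v,z:ray("top",150+u/3,60+v/3,z)
S=lambda u,v,z:ray("side",200+u/3,60+v/3,z)
E
python3 - <<'E'
from h import *
np.set_printoptions(precision=4,suppress=True)
c=[T(*p,.11) for p in((213,115),(503,127),(497,360),(204,350))]
print(np.array(c)); m=np.mean(c,0)
y=(c[0]-c[1])+(c[3]-c[2]); x=(c[0]-c[3])+(c[1]-c[2])
print("mid",m,"yaw",np.degrees(np.arctan2(-y[0],y[1])),np.degrees(np.arctan2(x[1],x[0])), np.linalg.norm(c[0]-c[1]),np.linalg.norm(c[0]-c[3]))
print("side",np.array([S(280,372,.11),S(460,347,.11),S(527,522,.11),S(335,551,.11)]))
f=np.array([T(199,485,.1),T(493,496,.1)]);print("front",f,f.mean(0))
yaw=np.arctan2(-y[0],y[1]);B=R.from_euler('z',yaw).as_matrix()
print("front in bin",(f-m)@B)
g=np.array([T(152,240,.255),T(188,240,.255)]);print("gate",g,(g-m)@B)
g=np.array([S(330,243,.255),S(388,236,.255),S(385,290,.205),S(335,300,.205)]);print("gateside",g,(g-m)@B)
print("blank",(T(135,219,.19)-m)@B)
q=read_state()['eef_rot'];print(R.from_quat(q).as_matrix())
E
```

```text
[[ 0.7291  0.0221  0.11  ]
 [ 0.7143 -0.1985  0.11  ]
 [ 0.5356 -0.1879  0.11  ]
 [ 0.5489  0.0321  0.11  ]]
mid [ 0.632 -0.083  0.11 ] yaw -3.6326511577828313 -3.2881061347987424 0.22113223691715173 0.1804530905115787
side [[ 0.551   0.0337  0.11  ]
 [ 0.7282  0.0193  0.11  ]
 [ 0.7109 -0.1978  0.11  ]
 [ 0.5379 -0.1832  0.11  ]]
front [[ 0.448   0.0387  0.1   ]
 [ 0.4339 -0.1823  0.1   ]] [ 0.4409 -0.0718  0.1   ]
front in bin [[-0.1913  0.1098 -0.01  ]
 [-0.1914 -0.1116 -0.01  ]]
gate [[0.6028 0.0505 0.255 ]
 [0.6022 0.0269 0.255 ]] [[-0.0375  0.1315  0.145 ]
 [-0.0366  0.1078  0.145 ]]
gateside [[0.598  0.0438 0.255 ]
 [0.6509 0.0388 0.255 ]
 [0.6459 0.0219 0.205 ]
 [0.5979 0.0216 0.205 ]] [[-0.042   0.1244  0.145 ]
 [ 0.0112  0.1228  0.145 ]
 [ 0.0073  0.1056  0.095 ]
 [-0.0406  0.1023  0.095 ]]
blank [-0.0098  0.1537  0.08  ]
[[-0.0004 -0.9295  0.3689]
 [-0.0012  0.3689  0.9295]
 [-1.     -0.0001 -0.0012]]
```

```bash
python3 - <<'E'
import cv2
a=cv2.imread("pics/top0.png")[85:155,165:265]; cv2.imwrite("pics/top0d.png",cv2.resize(a,None,fx=8,fy=8,interpolation=2))
a=cv2.imread("pics/side0.png")[125:200,290:365]; cv2.imwrite("pics/side0d.png",cv2.resize(a,None,fx=8,fy=8,interpolation=2))
E
```

```text
(no output)
```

View pics/top0d.png

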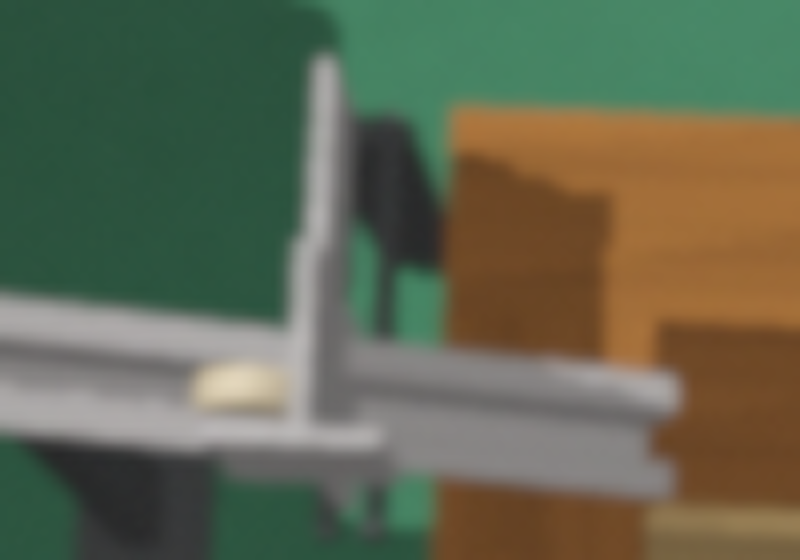

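View pics/side0d.png

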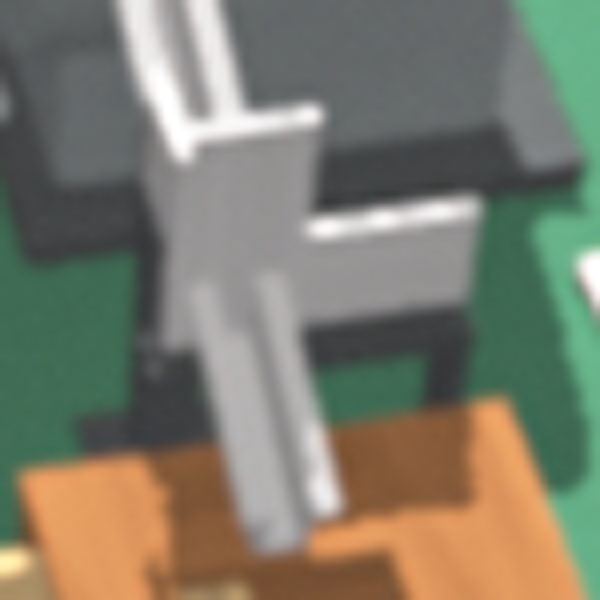

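The top zoom shows the plate's top edge at about (200,445)–(385,445). The blade extends up in the picture (+x), and the blank lies left of the blade. The side zoom puts the plate's top right corner at about (185,155).

```bash
python3 - <<'E'
from h import *
np.set_printoptions(precision=4,suppress=True)
m=np.array([.632,-.083,.11]);B=R.from_euler('z',-3.55,degrees=True).as_matrix()
for n,u,v in (("top",165+200/8,85+445/8),("top",165+385/8,85+445/8),("side",290+183/8,125+157/8),):
    g=ray(n,u,v,.255);print(g,(g-m)@B)
for P in ([-.05,.1,.145],[-.05,.144,.145],[-.05,.1,.095]):
    w=m+B@np.array(P);print(P,(proj("top",w)-[165,85])*8,(proj("side",w)-[290,125])*8)
print("shut front",m+B@np.array([-.102,0,-.01]),"gate guess",m+B@np.array([-.042,.12,.12]))
E
```

```text
[0.6021 0.0716 0.255 ] [-0.0394  0.1525  0.145 ]
[0.601 0.026 0.255] [-0.0377  0.1068  0.145 ]
[0.6011 0.0282 0.255 ] [-0.0377  0.1091  0.145 ]
[-0.05, 0.1, 0.145] [410.4552 495.043 ] [153.5639 180.561 ]
[-0.05, 0.144, 0.145] [232.1602 488.5788] [122.7311  92.8464]
[-0.05, 0.1, 0.095] [430.8996 532.231 ] [147.836  288.6376]
shut front [ 0.5302 -0.0767  0.1   ] gate guess [0.5975 0.0394 0.23  ]
```

```bash
cat >> h.py <<'E'
m=np.array([.632,-.083,.11]);YAW=np.radians(-3.55);B=R.from_euler('z',YAW).as_matrix()
Rt=np.column_stack([[0,0,-1],-B[:,0],B[:,1]])  # tool x down, z along bin y
def W(x,y,z): return m+B@np.array([x,y,0])+[0,0,z-.11]
def go(Pw,Rg=Rt):
    s=read_state();M=R.from_quat(s['eef_rot']).as_matrix()
    return np.round(M.T@(np.array(Pw)-s['ee_pos'])*1000,1),np.round(R.from_matrix(M.T@Rg).as_rotvec(),3)
E
python3 - <<'E'
from h import *
print(np.linalg.det(Rt)); print(go([.42,.25,.25])); print(go(W(-.235,-.01,.25)),W(-.235,-.01,.25)); print(go(W(-.235,-.01,.07)))
E
```

```text
1.0
(array([ -27.8, -298.2, -237.4]), array([-0.316, -0.001, -0.   ]))
(array([ -27.4, -397.8, -551.2]), array([-0.316, -0.001, -0.   ])) [ 0.39683174 -0.07842972  0.25      ]
(array([ 152.6, -397.8, -551. ]), array([-0.316, -0.001, -0.   ]))
```

>>> {"method": "arm_command", "body": {
  "targets": [
    [255, -28, -40, -30, -0.05, 0, 0],
    [255, -28, -80, -62, -0.1, 0, 0],
    [255, -28, -115, -92, -0.15, 0, 0],
    [255, -28, -150, -122, -0.2, 0, 0],
    [255, -28, -190, -152, -0.25, 0, 0],
    [255, -28, -230, -180, -0.316, 0, 0],
    [255, -28, -265, -210, -0.316, 0, 0],
    [255, -28, -298, -237, -0.316, 0, 0],
    [255, -28, -298, -237, -0.316, 0, 0]
  ],
  "newtons": 20
}}

```text
time: 1.0
ee_pos: [0.423, 0.2449, 0.2506]
eef_rot: [-0.483, 0.517, 0.482, 0.517]
ft_force: [0.4, 0.2, 0.7]
width: 0.0227
```

```bash
python3 - <<'E'
from h import *
print(go(W(-.235,-.01,.25))); print(go(W(-.235,-.01,.07)),read_state()['joint_positions'])
E
```

```text
(array([   1. ,    3.3, -324.4]), array([-0.009, -0.001,  0.001]))
(array([ 181. ,    3.4, -324.2]), array([-0.009, -0.001,  0.001])) [-7.90396136e-01  9.41902297e-03  1.72857749e-01  1.77604937e+00
 -1.85104629e-04  1.35628160e+00  8.82553880e-01]
```

>>> {"method": "arm_command", "body": {
  "targets": [
    [255, 0, 3, -45, -0.009, 0, 0],
    [255, 0, 3, -90, -0.009, 0, 0],
    [255, 0, 3, -135, -0.009, 0, 0],
    [255, 0, 3, -180, -0.009, 0, 0],
    [255, 0, 3, -225, -0.009, 0, 0],
    [255, 0, 3, -265, -0.009, 0, 0],
    [255, 0, 3, -300, -0.009, 0, 0],
    [255, 0, 3, -324, -0.009, 0, 0],
    [255, 0, 3, -324, -0.009, 0, 0],
    [255, 0, 3, -324, -0.009, 0, 0]
  ]
}}

```text
time: 2.0
ee_pos: [0.397, -0.0721, 0.2504]
eef_rot: [-0.486, 0.513, 0.487, 0.513]
ft_force: [-0.1, 0.7, -1.0]
width: 0.0004
```

```bash
python3 - <<'E'
from h import *
import cv2
print(go(W(-.235,-.01,.07)),read_state())
cv2.imwrite("pics/s1.png",camera("side")[:,:,::-1])
E
```

```text
(array([180.4,  -0.2,  -6.5]), array([ 0.009,  0.   , -0.   ])) {'time': 2.0, 'joint_positions': array([-0.52761877, -0.25051248,  0.50860395,  1.97186138,  0.12249434,
        1.39104106,  1.46304705]), 'joint_vel': array([-0.01343093,  0.00687543, -0.02356165,  0.00090572, -0.00563863,
       -0.00069455, -0.00108739]), 'joint_torque': array([  1.2448483 , -16.76948547,  -3.69084097, -39.13354397,
         0.28144204,   0.11886684,   0.13940202]), 'ee_pos': array([ 0.3970317 , -0.07205073,  0.25042914]), 'eef_rot': array([-0.48633336,  0.51306354,  0.48664356,  0.51324818]), 'ft_force': array([-0.05754144,  0.66189452, -0.9654817 ]), 'torque': array([ 0.07259008,  0.03064796, -0.02501953]), 'width': 0.00037374855758482355}
```

View pics/s1.png

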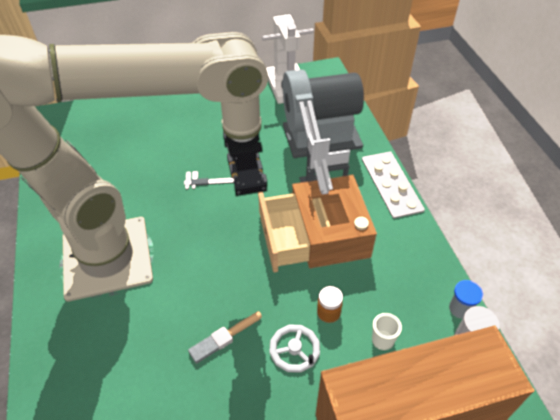

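The gripper is shut above and in front of the drawer, and nothing has been disturbed. Next I lower it, then push.

>>> {"method": "arm_command", "body": {
  "targets": [
    [255, 40, 0, -3, 0.009, 0, 0],
    [255, 80, 0, -6, 0.009, 0, 0],
    [255, 120, 0, -6, 0.009, 0, 0],
    [255, 155, 0, -6, 0.009, 0, 0],
    [255, 180, 0, -6, 0.009, 0, 0],
    [255, 180, 0, -6, 0.009, 0, 0]
  ]
}}

```text
time: 2.65
ee_pos: [0.3945, -0.0775, 0.0679]
eef_rot: [-0.484, 0.517, 0.486, 0.513]
ft_force: [-0.2, -0.1, 0.2]
width: 0.0005
```

```bash
python3 - <<'E'
from h import *
import cv2
s=read_state();print(B.T@(s['ee_pos']-m),go(W(-.112,-.01,.07)),s['joint_positions'],s['ft_force'])
cv2.imwrite("pics/t2.png",cv2.resize(camera("top")[60:260,150:410,::-1],None,fx=3,fy=3))
cv2.imwrite("pics/s2.png",cv2.resize(camera("side")[60:260,200:460,::-1],None,fx=3,fy=3))
E
```

```text
[-0.23736094 -0.00916798 -0.04210914] (array([  -2.8, -125.3,   -1.1]), array([ 0.002, -0.002, -0.006])) [-0.5274032  -0.02260377  0.61072211  2.2141427   0.01798025  0.95182614
  1.58352074] [-0.22572843 -0.09729141  0.21317808]
```

View pics/s2.png

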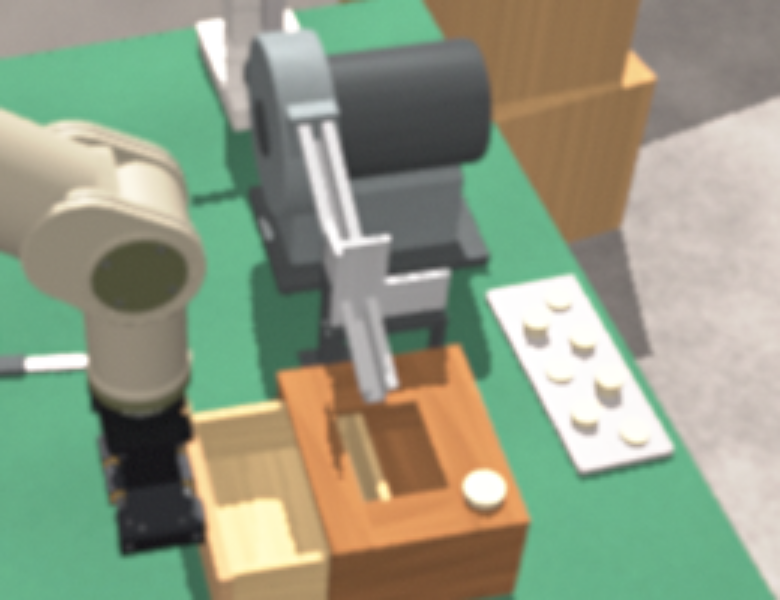

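>>> {"method": "arm_command", "body": {
  "targets": [
    [255, -3, -20, -1, 0, 0, 0],
    [255, -3, -35, -1, 0, 0, 0],
    [255, -3, -48, -1, 0, 0, 0],
    [255, -3, -60, -1, 0, 0, 0],
    [255, -3, -72, -1, 0, 0, 0],
    [255, -3, -84, -1, 0, 0, 0],
    [255, -3, -95, -1, 0, 0, 0],
    [255, -3, -105, -1, 0, 0, 0],
    [255, -3, -112, -1, 0, 0, 0],
    [255, -3, -112, -1, 0, 0, 0]
  ]
}}

```text
time: 3.75
ee_pos: [0.5097, -0.0862, 0.0739]
eef_rot: [-0.485, 0.515, 0.484, 0.515]
ft_force: [0.5, -0.4, 0.4]
width: 0.0003
```

```bash
python3 - <<'E'
from h import *
import cv2
s=read_state();print(B.T@(s['ee_pos']-m),go(W(-.112,-.01,.07)),s['ft_force'])
cv2.imwrite("pics/s3.png",cv2.resize(camera("side")[60:260,200:460,::-1],None,fx=3,fy=3))
E
```

```text
[-0.12191068 -0.01079945 -0.0361174 ] (array([ 3.9, -9.9,  0.8]), array([ 0.001, -0.   ,  0.001])) [ 0.46509814 -0.44233598  0.40988083]
```

View pics/s3.png

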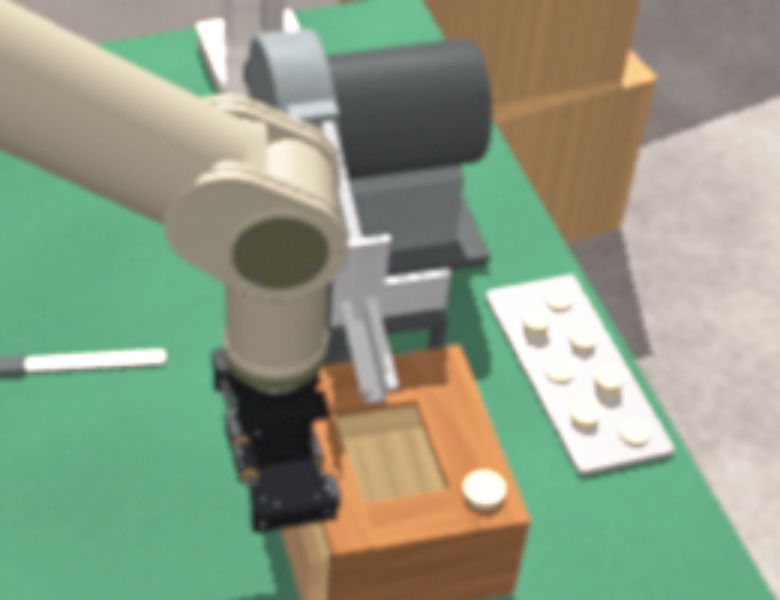

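The drawer is nearly shut. I'll press on gently.

>>> {"method": "arm_command", "body": {
  "targets": [
    [255, 0, -2, 0, 0, 0, 0],
    [255, 0, -4, 0, 0, 0, 0],
    [255, 0, -6, 0, 0, 0, 0],
    [255, 0, -8, 0, 0, 0, 0],
    [255, 0, -8, 0, 0, 0, 0]
  ]
}}

```text
time: 4.3
ee_pos: [0.5168, -0.0869, 0.0735]
eef_rot: [-0.484, 0.515, 0.484, 0.515]
ft_force: [-0.6, -0.2, -0.6]
width: 0.0009
```

>>> {"method": "arm_command", "body": {
  "targets": [
    [255, 0, -2, 0, 0, 0, 0],
    [255, 0, -4, 0, 0, 0, 0],
    [255, 0, -4, 0, 0, 0, 0],
    [255, 0, -4, 0, 0, 0, 0]
  ]
}}

```text
time: 4.7
ee_pos: [0.5184, -0.087, 0.073]
eef_rot: [-0.483, 0.516, 0.486, 0.514]
ft_force: [-10.7, 1.0, 7.2]
width: 0.0006
```

>>> {"method": "arm_command", "body": {
  "targets": [
    [255, 0, -2, 0, 0, 0, 0],
    [255, 0, -2, 0, 0, 0, 0],
    [255, 0, -2, 0, 0, 0, 0]
  ]
}}

```text
time: 5.0
ee_pos: [0.5184, -0.087, 0.0727]
eef_rot: [-0.482, 0.517, 0.487, 0.514]
ft_force: [-21.2, 2.1, 14.0]
width: 0.0003
```

>>> {"method": "arm_command", "body": {
  "targets": [
    [255, 0, 20, 0, 0, 0, 0],
    [255, 0, 50, 0, 0, 0, 0],
    [255, 0, 80, 0, 0, 0, 0],
    [255, -40, 80, 0, 0, 0, 0],
    [255, -90, 80, 0, 0, 0, 0],
    [255, -90, 80, 0, 0, 0, 0]
  ]
}}

```text
time: 5.6
ee_pos: [0.446, -0.0825, 0.1692]
eef_rot: [-0.486, 0.512, 0.482, 0.518]
ft_force: [0.6, 0.5, -0.5]
width: 0.0005
```

```bash
python3 - <<'E'
from h import *
import cv2
print(go(W(-.115,.13,.30)),go(W(-.115,.13,.225)))
cv2.imwrite("pics/s4.png",cv2.resize(camera("side")[60:260,200:460,::-1],None,fx=3,fy=3))
cv2.imwrite("pics/t4.png",cv2.resize(camera("top")[60:260,150:410,::-1],None,fx=3,fy=3))
E
```

```text
(array([-129.8,  -71.9,  141.4]), array([-0.   ,  0.002,  0.01 ])) (array([-54.8, -71.2, 141.2]), array([-0.   ,  0.002,  0.01 ]))
```

View pics/s4.png

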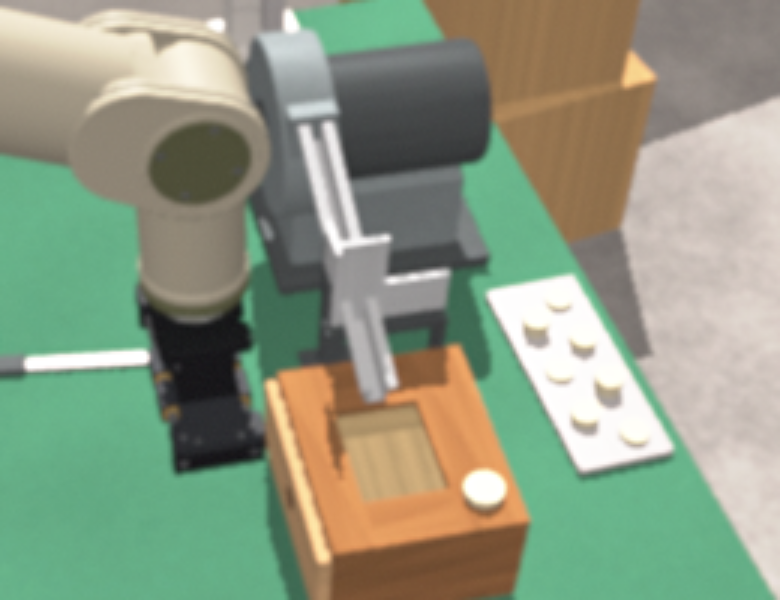

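View pics/t4.png

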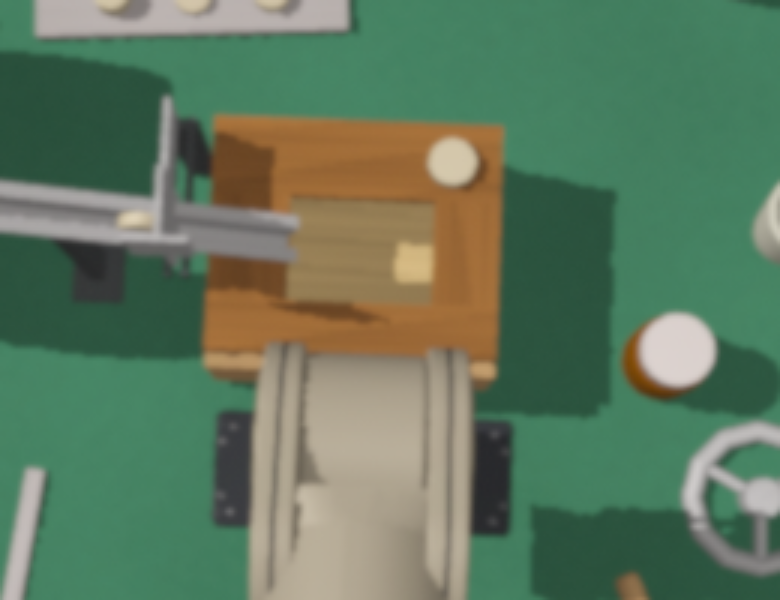

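The drawer is shut: the force rose to 21 N against the stop, and the front stands just proud of the case. Next I move to the gate.

>>> {"method": "arm_command", "body": {
  "targets": [
    [255, -30, 0, 20, 0, 0, 0],
    [255, -55, 0, 60, 0, 0, 0],
    [255, -55, 0, 100, 0, 0, 0],
    [255, -55, -10, 130, 0, 0, 0],
    [255, -55, -30, 141, 0, 0, 0.01],
    [255, -55, -55, 141, 0, 0, 0.01],
    [255, -55, -71, 141, 0, 0, 0.01],
    [255, -55, -71, 141, 0, 0, 0.01],
    [255, -55, -71, 141, 0, 0, 0.01]
  ]
}}

```text
time: 6.6
ee_pos: [0.5214, 0.0538, 0.2172]
eef_rot: [-0.481, 0.519, 0.487, 0.512]
ft_force: [-0.7, 0.6, -0.8]
width: 0.0003
```

```bash
python3 - <<'E'
from h import *
import cv2
s=read_state();print(B.T@(s['ee_pos']-m),go(W(-.05,.13,.225)),go(W(.005,.13,.225)),s['joint_positions'])
cv2.imwrite("pics/s5.png",cv2.resize(camera("side")[60:260,200:460,::-1],None,fx=3,fy=3))
cv2.imwrite("pics/t5.png",cv2.resize(camera("top")[60:260,150:410,::-1],None,fx=3,fy=3))
E
```

```text
[-0.11881027  0.12968362  0.10721563] (array([ -8.6, -68.7,   0.3]), array([-0.   , -0.001, -0.012])) (array([  -9.3, -123.7,    0.4]), array([-0.   , -0.001, -0.012])) [-0.66001416  0.11933534  0.51413016  1.74831831 -0.06222233  1.30199729
  1.37675264]
```

View pics/s5.png

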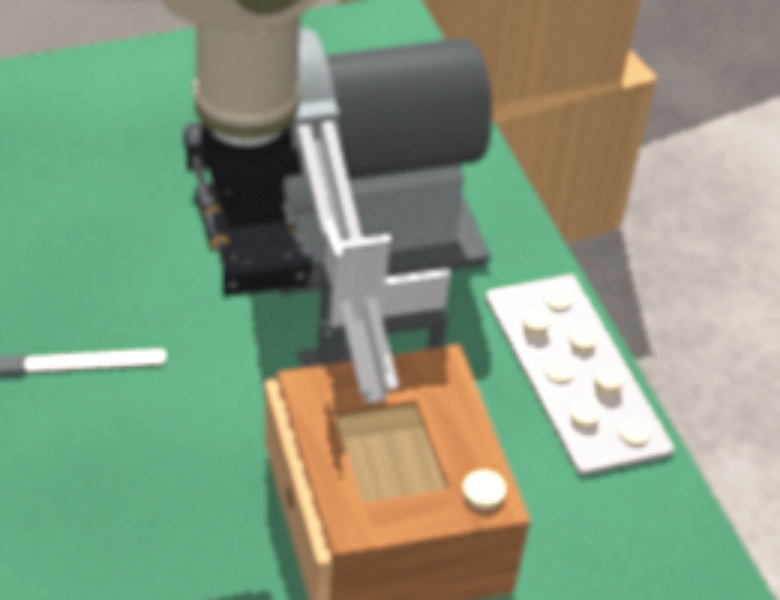

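View pics/t5.png

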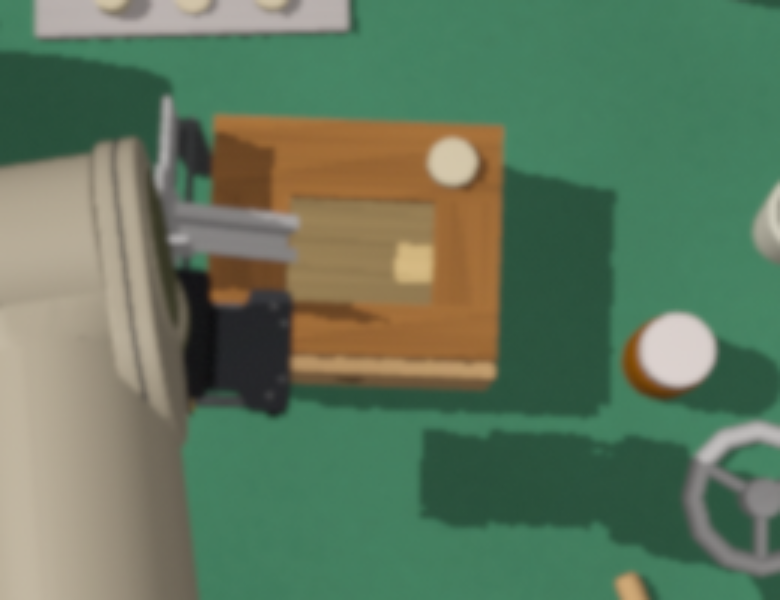

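>>> {"method": "arm_command", "body": {
  "targets": [
    [255, -11, -10, 0, 0, 0, -0.01],
    [255, -11, -30, 0, 0, 0, -0.01],
    [255, -11, -48, 0, 0, 0, -0.01],
    [255, -11, -60, 0, 0, 0, -0.01],
    [255, -11, -70, 0, 0, 0, -0.01],
    [255, -11, -80, 0, 0, 0, -0.01],
    [255, -11, -90, 0, 0, 0, -0.01],
    [255, -11, -100, 0, 0, 0, -0.01],
    [255, -11, -108, 0, 0, 0, -0.01],
    [255, -11, -108, 0, 0, 0, -0.01]
  ]
}}

```text
time: 7.7
ee_pos: [0.6309, 0.0472, 0.2281]
eef_rot: [-0.484, 0.515, 0.484, 0.515]
ft_force: [0.3, 0.1, -0.3]
width: 0.0004
```

```bash
python3 - <<'E'
from h import *
import cv2
s=read_state();print(B.T@(s['ee_pos']-m),go(W(.005,.13,.225)),s['ft_force'])
cv2.imwrite("pics/s6.png",cv2.resize(camera("side")[60:260,200:460,::-1],None,fx=3,fy=3))
E
```

```text
[-0.00914837  0.12991615  0.11812211] (array([  3.1, -14.1,   0.1]), array([-0., -0.,  0.])) [ 0.34105962  0.10352236 -0.26816809]
```

View pics/s6.png

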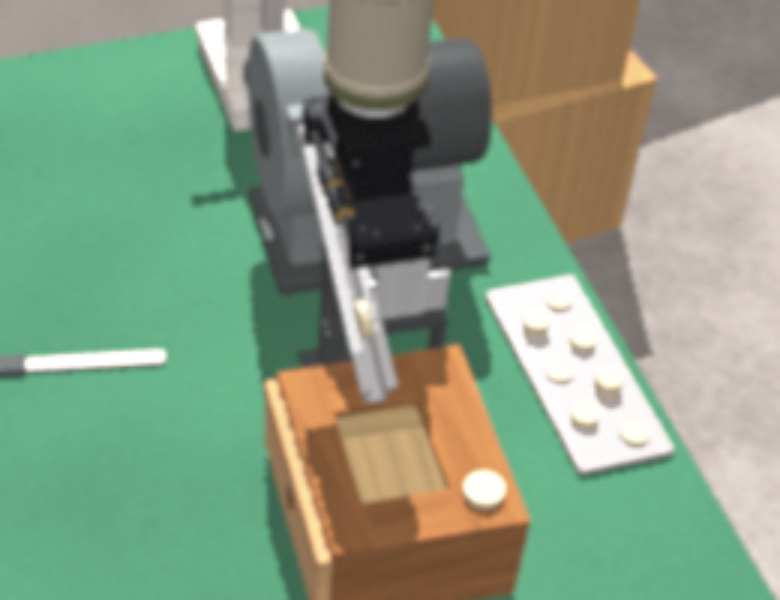

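The blank is already rolling down the chute, at about crop (362,317). I'll push the gate on to its stop.

>>> {"method": "arm_command", "body": {
  "targets": [
    [255, 0, -4, 0, 0, 0, 0],
    [255, 0, -8, 0, 0, 0, 0],
    [255, 0, -11, 0, 0, 0, 0],
    [255, 0, -13, 0, 0, 0, 0],
    [255, 0, -13, 0, 0, 0, 0]
  ]
}}

```text
time: 8.25
ee_pos: [0.6434, 0.0466, 0.2285]
eef_rot: [-0.484, 0.515, 0.484, 0.515]
ft_force: [-0.8, 0.5, -0.5]
width: 0.0008
```

>>> {"method": "arm_command", "body": {
  "targets": [
    [255, 0, -2, 0, 0, 0, 0],
    [255, 0, -4, 0, 0, 0, 0],
    [255, 0, -4, 0, 0, 0, 0]
  ]
}}

```text
time: 8.55
ee_pos: [0.6453, 0.0465, 0.2284]
eef_rot: [-0.483, 0.516, 0.486, 0.514]
ft_force: [-13.0, 0.3, 6.0]
width: 0.0002
```

The gate is at its stop: 13 N, at the predicted position. Now I retract.

>>> {"method": "arm_command", "body": {
  "targets": [
    [255, 0, 15, 0, 0, 0, 0],
    [255, 0, 50, 0, 0, 0, 0],
    [255, 0, 90, 0, 0, 0, 0],
    [255, -10, 130, 0, 0, 0, 0],
    [255, -20, 170, 0, 0, 0, 0],
    [255, -20, 200, 0, 0, 0, 0],
    [255, -20, 200, 30, 0, 0, 0],
    [255, -20, 200, 60, 0, 0, 0],
    [255, -20, 200, 60, 0, 0, 0],
    [255, -20, 200, 60, 0, 0, 0]
  ]
}}

```text
time: 9.55
ee_pos: [0.4513, 0.1188, 0.2486]
eef_rot: [-0.485, 0.515, 0.484, 0.515]
ft_force: [0.9, -0.2, 0.1]
width: 0.0004
```

```bash
python3 - <<'E'
from h import *
import cv2
s=read_state();print(s['time'],s['ee_pos'],s['ft_force'])
cv2.imwrite("pics/s7.png",cv2.resize(camera("side")[60:260,200:460,::-1],None,fx=3,fy=3))
cv2.imwrite("pics/t7.png",cv2.resize(camera("top")[60:260,150:410,::-1],None,fx=3,fy=3))
E
```

```text
9.55 [0.45125354 0.1187562  0.24855873] [ 0.87730777 -0.24651242  0.05043207]
```

View pics/s7.png

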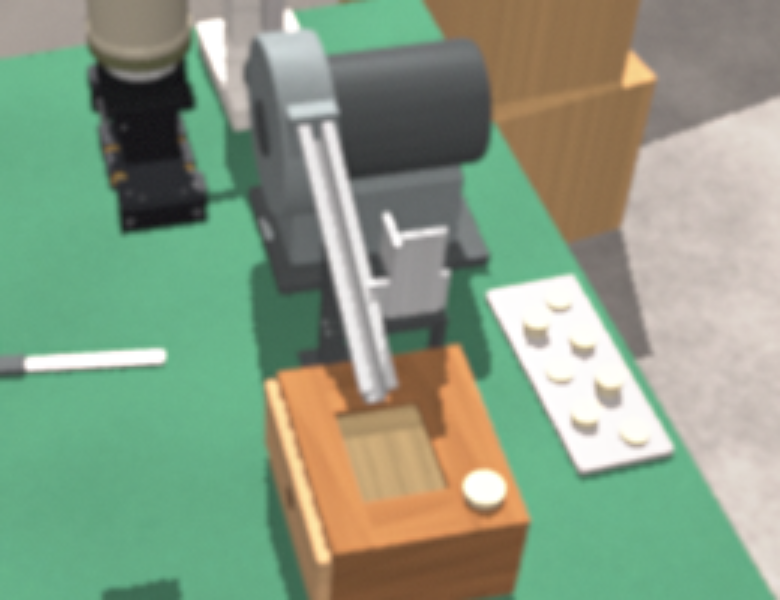

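View pics/t7.png

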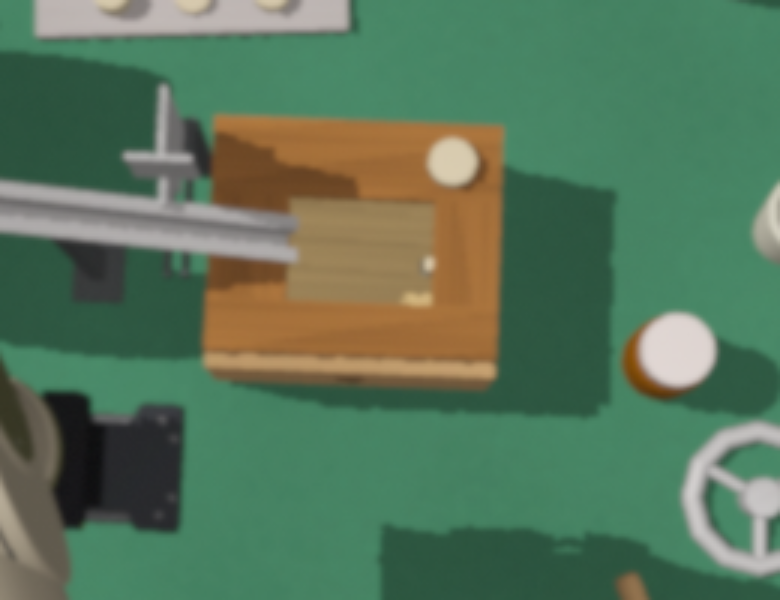

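The chute is empty and the gate plate now stands beyond it. A bit of the blank shows inside the drawer at top crop (428,263). I'll wait a moment and check that it has settled.

>>> {"method": "arm_command", "body": {
  "targets": [
    [255, 0, 0, 0, 0, 0, 0],
    [255, 0, 0, 0, 0, 0, 0],
    [255, 0, 0, 0, 0, 0, 0],
    [255, 0, 0, 0, 0, 0, 0],
    [255, 0, 0, 0, 0, 0, 0],
    [255, 0, 0, 0, 0, 0, 0],
    [255, 0, 0, 0, 0, 0, 0],
    [255, 0, 0, 0, 0, 0, 0],
    [255, 0, 0, 0, 0, 0, 0],
    [255, 0, 0, 0, 0, 0, 0]
  ]
}}

```text
time: 10.65
ee_pos: [0.4512, 0.1186, 0.2485]
eef_rot: [-0.484, 0.515, 0.484, 0.515]
ft_force: [0.3, -0.6, -0.0]
width: 0.0003
```

```bash
python3 - <<'E'
from h import *
import cv2
cv2.imwrite("pics/t8.png",cv2.resize(camera("top")[115:185,210:320,::-1],None,fx=7,fy=7,interpolation=2))
w=(W(-.039+.055,.130-.022,.255),W(-.039+.055,.13+.022,.255),W(-.102,.11,.1),W(-.102,-.11,.1))
print([(proj("top",p)-[150,60])*3 for p in w])
E
```

```text
[array([191.30909689, 161.8366963 ]), array([124.81959929, 159.40262264]), array([204.32545521, 367.35456735]), array([494.51135549, 377.76473731])]
```

View pics/t8.png

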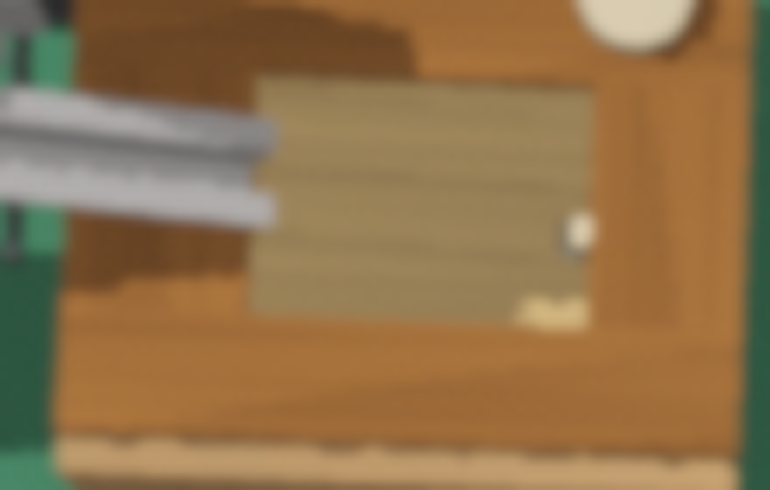

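The blank is still, in the same place inside the drawer. The drawer and gate pixels match the predictions for shut and open, so I'm handing in.

```bash
python3 -c "from bench import *; print(close_job())"
```

```text
the job is handed in; nothing more can be done
None
```

With the shut fingertips I pushed the drawer home, then pushed the gate open. The blank rolled down into the drawer by itself, and I handed the job in about 11 s into the 45 s allowed.

My last checks, from the pictures and the force readings:
- **Drawer:** the push met its stop at 21 N, and the front edge in the picture matches the predicted shut position.
- **Gate:** the push met its stop at 13 N, and the plate appears where 55 mm open should put it.
- **Blank:** it is at rest inside the drawer, at the right edge of the drop hole. Only part of it shows through the hole, so I judged its position from that part.
- **Robot:** it stood clear of everything, with no contact force.
- **Other things on the bench:** those in the cropped pictures (spare blank, jar, and parts of the handwheel and caliper) looked unmoved. I took no full picture at the end, so the crucible and most of the brush were not checked again.

No check failed or disagreed.

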